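# Mist the damp box, then hold its inspection flap at the pointer

## Task

Freshly trimmed clay is waiting in the grey damp box. With the flap still shut, press the blue cap of the docked water bottle all the way down and let it spring back up; leave the orange-capped bottle alone. Then lift the white flap by its yellow bar to the angle shown by the red pointer at its side, so that flap and pointer are parallel, and finish while still holding it there, steady, for the mug inside to be inspected; do not shift the pointer, the mug or the other things on the table.

Things in the scene. Friction and masses are not known exactly. Their poses are not given: they have to be found in the camera images.
- damp_box: Fixed grey open-topped box, 220 mm deep (its x) by 240 mm wide (its y) by 130 mm high; origin at the centre of its underside, x points from its front (robot side) to its hinge side, z up. Covered by the white flap. On each side (+y and -y), 50 mm towards the front, is a 30 mm high aluminium dock reaching out to 225 mm from the box's middle, with a bottle on it. Which bottle is on which side varies. The box turns up to about 15 degrees either way.
- flap (a joint): Angle of the white flap (rad): 0 shut and level, growing as its front edge is raised; stops at 1.25. The free-swinging hinge has no spring or catch: the flap (about 0.35 to 0.6 kg) falls shut when let go.
- flap_bar (a point): Centre of the flap's yellow grip bar: a round bar 12 mm thick and 100 mm long, parallel to the hinge, on two posts at its ends (88 mm clear between them). Its centreline is 40 mm above the flap's upper face, 178 mm above the table when shut, 27 mm in from the flap's front edge. Moves with the flap: x points along the flap to the hinge, y along the bar, z square off the flap's face. From hinge axis to bar: 195 mm along -x and 48 mm along z of these axes.
- flap_hinge (a point): Point at the middle of the flap's hinge axis, on the box's far rim, 130 mm above the table; the axis runs along the box's y. Axes as those of flap_bar. The flap is 222 mm from hinge to front edge, 236 mm wide, 8 mm thick (its underside passes through the hinge axis); a black stripe runs along its edge next to the pointer.
- pointer (a joint): Angle of the red pointer (rad), on the same scale as the flap: 0 level, growing as its tip is raised; the flap is to be raised to this value. Between about 0.45 and 0.85. It stays put by stiff friction.
- pointer_tip (a point): Tip of the red pointer, a flat arm 115 mm long and 12 mm wide beside the box's +y wall (136 mm from the box's middle), pivoted in line with the flap's hinge (4 mm higher) and pointing towards the front and up; a white scale with black ticks stands beside it. x points from the tip to the pivot.
- blue_cap (a joint): Travel of the blue cap (m): 0 up, 0.008 all the way down. It springs back; about 2.5 N starts it and 6.5 N holds it fully down.
- blue_cap_top (a point): Centre of the top face of the blue cap, 38 mm across, 24 mm high, on the white water bottle with a blue band; 190 mm above the table when up, z up. The bottle (62 mm across) is fixed upright in its dock.
- orange_cap (a joint): Travel of the orange cap (m): 0 up, 0.008 down; not to be pressed.
- orange_cap_top (a point): Centre of the top face of the orange cap of a bottle otherwise like the blue one, in the dock on the other side, 190 mm above the table.
- clay_mug: Bystander: pale clay mug, 72 mm across, 80 mm high, standing inside the damp box under the flap; origin under its base.
- green_cup: Bystander: green cup, 68 mm across, 75 mm high; origin under its base.
- glaze_jar: Bystander: jar with black cap, 66 mm across, 80 mm high; origin under its base.
- bowl: Bystander: terracotta bowl, 120 mm across, 55 mm high; origin under its base.
- trim_tool: Bystander: wood-handled spatula, 170 mm long, lying flat along its x.
- bat: Bystander: round wooden bat, 150 mm across, 16 mm thick; origin under its centre.
- stamp: Bystander: dark wooden stamp, 40 mm across, 58 mm high; origin under its base.

How it is judged:
On the way, in this order (a step that is already met when the one before it is completed fails the run):
1. the blue cap is pressed down (over 6 of its 8 mm) with the flap shut (value of joint blue_cap above 0.006 m and value of joint flap below 0.06 rad), for 0.1 s.
2. the blue cap has sprung back up, the flap still shut (value of joint blue_cap below 0.002 m and value of joint flap below 0.06 rad), for 0.1 s.
At the end, for the whole second after the job is handed in: The robot holds the flap, at rest, within 0.09 rad (5 degrees) of parallel to the red pointer, carrying it with more than 0.5 N of contact; the blue cap is up again (angle between the x axis of flap_bar and the x axis of pointer_tip, either way round below 0.09 rad and value of joint flap above 0.3 rad and contact force between any of the fingers, the arm and flap above 0.5 N and velocity of joint flap between -0.06 and 0.06 rad/s and value of joint blue_cap below 0.002 m); the arm keeps its last pose, push and grip.
It fails at once if the orange cap is pressed (over 3 mm) (value of joint orange_cap above 0.003 m).
It fails at once if the red pointer is shifted (its tip over 8 mm) (distance of pointer_tip from where it was at the start of the episode above 0.008 m).
It fails at once if the clay mug in the box or another bystander is disturbed (moved over 25 mm or tipped) (distance of any of clay_mug, green_cup, glaze_jar, bowl, trim_tool, bat, stamp from where it was at the start of the episode above 0.025 m or angle between any of clay_mug, green_cup, glaze_jar, bowl, trim_tool, bat, stamp's own z axis and vertical above 0.4 rad).
It also fails if it takes over 45 s, if anything falls off the work surface, if the arm or the gripper's body presses on something with over 40 N, if the wrist force passes 120 N, or if a joint passes its speed limit or range.

## Robot

A 6-joint arm with a two-finger parallel gripper is mounted at the origin on the work surface. World frame = base frame: x ahead of the robot, y to its left, z up, the work surface at z = 0. Lengths are in m, angles in rad, forces in N, time in s.
With the tool pointing down it reaches from about 0.325 to 0.75 m from the base axis. Payload 7.6 kg.
Tool frame: the origin (TCP) lies midway between the tips of the shut fingers; the grasp point (between the pads) lies 19 mm behind it (ctrl.grip_point_offset is the distance from the TCP to the grasp point, in m); x points along the fingers, y is the direction in which the jaws open and shut, and the axes are right-handed (so a half turn about x gives the same grasp; the last joint's range is limited). The gripper opens to 85 mm and grips with 20 to 120 N. Pads are 22 mm wide; open, the fingers measure 114 mm over their backs; the gripper's body (76 mm by 85 mm) begins 54 mm behind the grasp point. The pads swing forward as they close: fully open they stand 13 mm farther back than shut.
Start: joints at [1.197, 0.052, 1.401, -0, 1.689, -0.07], TCP at [0.157, 0.501, 0.231] pointing down, gripper open.
Joint ranges: [-2.9, 2.9], [-0.91, 2.17], [0.12, 2.37], [-1.06, 4.2], [0.26, 2.73], [-2.93, 2.93]. Speed limits (rad/s): [2.57, 2.57, 3.01, 3.14, 3.14, 3.14].

## Interface

Orientations are given as a unit quaternion [w, x, y, z].
In Python, from plant import ctrl gives the robot as it stands.
- The arm moves only by the shell command python3 -m creep 'ROWS' [FORCE]. ROWS is JSON, a list of rows, each an object of numbers: "dx", "dy", "dz": the shift along the tool's x, y, z in mm; "rx", "ry", "rz": the turn, a rotation vector about the tool's x, y, z in degrees; "grip": the opening in per cent of the stroke, from 0 (shut) to 100 (fully open). A call has 1 to 20 rows; each row shifts and turns the commanded pose from where the row before left it, along the tool's axes as they then stand; what a row does not reach is not made up. A row lasts 1/8 s, in which the tool goes at most 62.5 mm and 10.7 degrees, less where a joint would pass 70% of its speed; a pose out of reach is approached as far as the arm can. A call with a gripper value outside its range is refused whole. The fingers move at their own pace and stop on an object; FORCE is the grip in N (left out, the last holds). Time passes only in rows, so rows that do not move let the fingers close. It gives the time, the measured TCP pose, the force and the opening at its end, in the units of the state.
- ctrl.state(): the state, without advancing time (a new reading comes with each control period).
- ctrl.capture(name): name is "side" or "top" or "wrist"; returns a dict with "pixels" (384x512x3 uint8, red, green, blue), "camera_matrix" (3x3 intrinsics, pixels), "k1" (the pictures are not rectified: a ray, as slopes to the right and down, at radius r is drawn at 1 + k1 r^2 times it, then the intrinsics apply), "R" (3x3) and "t" (3): a world point X has camera coordinates R X + t; the wrist camera has in their place "mount" (4x4, takes a point from camera to tool coordinates, whose origin is the TCP and whose axes are the tool frame's). Camera axes: x right, y down, z forward; pixel columns grow to the right and rows downward; lengths in m; the calibration is good to about 2 mm. A picture is of the moment at which its call begins: read the wrist's pose just before it. There is no depth.
- ctrl.close_job(): hands the job in, once; it reports no verdict.
The state is a dict: "clock": time; "joint_positions": joint angles; "qvel": joint speeds; "effort": joint torques, N m; "tcp_pos": TCP position; "ee_rot": TCP orientation; "force": force on the tool from outside, world axes, zero at the start; "wrist_torque": the same for the moment, N m; "gripper_width": opening from 0.0 (shut) to 1.0 (fully open).
Only numpy, scipy, OpenCV 4.12 (cv2) and the standard library are available. Lean on these libraries where they do the work, as an engineer would, in place of code of your own. Each camera call takes 0.05 s, during which the arm holds its last target. There are 200 camera calls.

## Working session

There is one attempt and no reset: what is moved stays moved. The work goes in short steps, Python scripts to look and compute and a shell command to move; the robot and the scene stay as the last step left them, time stands still between calls to the robot, and variables do not carry over. Pictures are saved under pics/ and viewed, about 8 in all and at most 12, crops included, and the job is handed in when it is done.

```bash
ls; mkdir -p pics
cat > look.py <<'E'
import sys,cv2,json,pickle
from plant import ctrl
names=sys.argv[2:]
s=ctrl.state()
ims=[]
for n in names:
    c=ctrl.capture(n); pickle.dump((c,s),open(f'{n}.pkl','wb')); ims.append(c['pixels'][:,:,::-1])
for n,i in zip(names,ims):cv2.imwrite(f'pics/{sys.argv[1]}_{n}.png',cv2.resize(i,(800,600),interpolation=cv2.INTER_CUBIC))
print(s['clock'],s['tcp_pos'],s['ee_rot'],s['force'],s['gripper_width'])
E
python3 look.py a side top
```

```text
pics
0.0 [0.15691233 0.50068731 0.23047204] [ 0.69884493  0.10645973  0.69908491 -0.1075285 ] [-0.14269706  0.04827588  0.05488603] 1.0007619187312324
```

View pics/a_side.png

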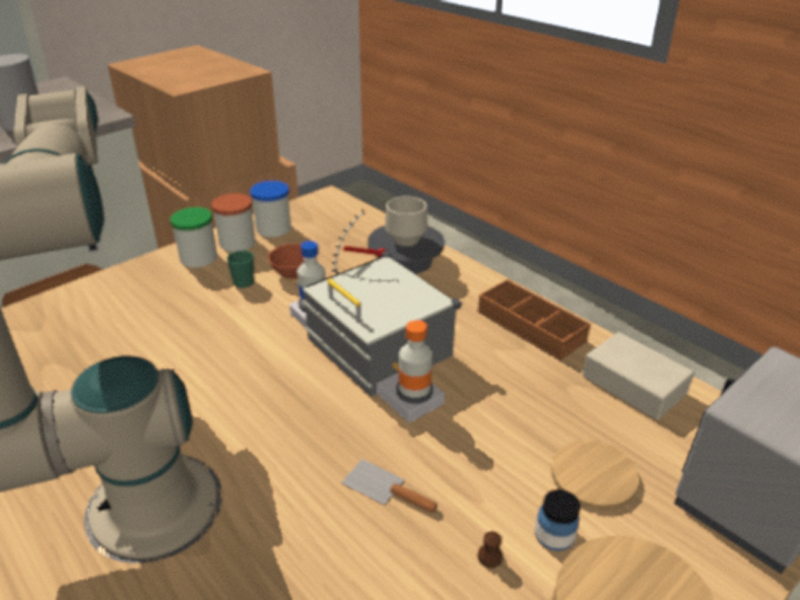

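View pics/a_top.png

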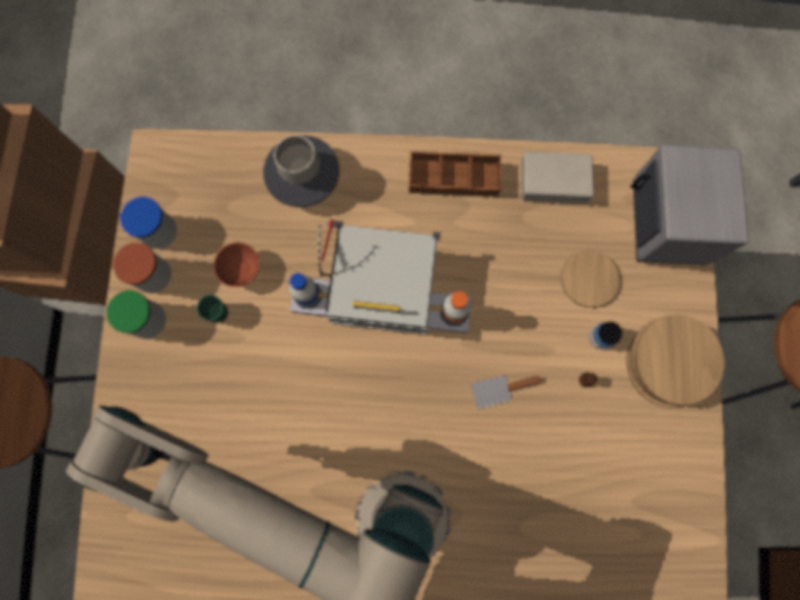

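Side view: blue cap (309,248), orange cap (417,330), yellow bar (330,285)–(360,312), pointer (345,249)–(383,252). Top view: blue cap (299,281), orange (459,299), bar (353,303)–(400,309), pointer from pivot (333,222) to tip (322,275).

```bash
cat > geo.py <<'E'
import numpy as np,cv2,pickle
def load(n): return pickle.load(open(f'{n}.pkl','rb'))
def ray(c,uv,s=None):
    K=c['camera_matrix'];d=np.array([(uv[0]-K[0,2])/K[0,0],(uv[1]-K[1,2])/K[1,1]])
    u=d.copy()
    for _ in range(30): u=d/(1+c['k1']*(u@u))
    v=np.array([*u,1])
    if 'mount' in c:
        from scipy.spatial.transform import Rotation as Ro
        T=np.eye(4);T[:3,:3]=Ro.from_quat(np.roll(s['ee_rot'],-1)).as_matrix();T[:3,3]=s['tcp_pos'];M=T@np.array(c['mount'])
        return M[:3,3],M[:3,:3]@v
    R=np.array(c['R']);return -R.T@c['t'],R.T@v
def onplane(o,d,n,k): return o+d*(k-n@o)/(n@d)
def onz(c,uv,z,s=None): return onplane(*ray(c,uv,s),np.array([0,0,1.]),z)
def tri(a,b):
    (o,d),(p,e)=a,b
    t=np.linalg.lstsq(np.c_[d,-e],p-o,rcond=None)[0]
    A=o+d*t[0];B=p+e*t[1];return (A+B)/2,np.linalg.norm(A-B)
def mask(im,h0,h1,s=120,v=50):
    H=cv2.cvtColor(im,cv2.COLOR_RGB2HSV)
    if h0>h1: m=((H[...,0]>=h0)|(H[...,0]<=h1))
    else: m=(H[...,0]>=h0)&(H[...,0]<=h1)
    return (m&(H[...,1]>=s)&(H[...,2]>=v)).astype(np.uint8)
def blob(im,box,*a): # box in pixels u0,v0,u1,v1
    m=mask(im,*a);k=np.zeros_like(m);k[box[1]:box[3],box[0]:box[2]]=1;m=m*k
    n,l,st,ce=cv2.connectedComponentsWithStats(m)
    i=1+np.argmax(st[1:,4]);ys,xs=np.nonzero(l==i);P=np.c_[xs,ys].astype(float)
    c=P.mean(0);w,V=np.linalg.eigh(np.cov((P-c).T));a=V[:,1];t=(P-c)@a
    return c,c+a*t.min(),c+a*t.max(),len(P)
E
cat > m1.py <<'E'
from geo import *
np.set_printoptions(precision=4,suppress=True)
S,_=load('side');T,_=load('top');si=S['pixels'];ti=T['pixels']
f=.64
def bx(x,y,r=18): return [int(x*f-r),int(y*f-r),int(x*f+r),int(y*f+r)]
for n,p,q,h in [('blue',(309,248),(299,281),(105,125,120,60)),('orange',(417,330),(459,299),(3,17,170,120)),]:
    a=blob(si,bx(*p,14),*h);b=blob(ti,bx(*q,14),*h)
    print(n,a[0],b[0],a[3],b[3],tri(ray(S,a[0]),ray(T,b[0])),onz(T,b[0],.185))
h=(20,32,130,90)
a=blob(si,bx(345,298,24),*h);b=blob(ti,bx(377,306,22),*h)
print('bar',a,b);
e=[onz(T,x,.178) for x in b[:3]];print('bar top',e); print('side',[onz(S,x,.178) for x in a[:3]])
h=(172,6,130,50)
a=blob(si,bx(365,250,16),*h);b=blob(ti,[205,138,216,180],*h)
print('ptr',a,b)
for i,j in ((0,0),): print(tri(ray(S,a[i]),ray(T,b[j])))
pickle.dump((a,b),open('ptr.pkl','wb'))
E
python3 m1.py
```

```text
blue [197.5732 159.1098] [190.6029 179.8235] 82 68 (array([0.5345, 0.2596, 0.1798]), np.float64(0.002487074012498611)) [0.5344 0.258  0.185 ]
orange [266.0803 211.3504] [293.6944 191.2639] 137 72 (array([ 0.5074, -0.1088,  0.1785]), np.float64(0.003247877138638146)) [ 0.5074 -0.1093  0.185 ]
bar (array([219.2394, 186.4225]), array([229.3379, 194.5819]), array([209.5321, 178.5792]), 71) (array([240.2537, 195.5224]), array([254.0959, 197.2163]), array([226.8914, 193.8872]), 67)
bar top [array([0.486 , 0.0788, 0.178 ]), array([0.4818, 0.0296, 0.178 ]), array([0.49  , 0.1264, 0.178 ])]
side [array([0.486 , 0.0817, 0.178 ]), array([0.4812, 0.0268, 0.178 ]), array([0.4909, 0.1376, 0.178 ])]
ptr (array([234.2273, 160.0152]), array([244.8811, 161.1332]), array([220.0496, 158.5272]), 66) (array([211.6667, 142.8889]), array([212.2667, 141.0889]), array([210.9667, 144.9889]), 9)
(array([0.6711, 0.2053, 0.151 ]), np.float64(0.03399407210688748))
```

```bash
cat > m2.py <<'E'
from geo import *
np.set_printoptions(precision=4,suppress=True)
S,_=load('side');T,_=load('top')
yaw=np.radians(-4.4);x=np.array([np.cos(yaw),np.sin(yaw),0]);y=np.array([-x[1],x[0],0])
hinge=np.array([.486,.080,0])+.195*x;hinge[2]=.130
piv=hinge+.136*y+[0,0,.004];print('hinge',hinge,'piv',piv)
a,_=pickle.load(open('ptr.pkl','rb'))
for p in a[:3]:
    X=onplane(*ray(S,p),y,y@piv);d=X-piv;print('side',X,'along',-d@x,'up',d[2],np.arctan2(d[2],-d@x))
X1=onplane(*ray(S,a[1]),y,y@piv);X2=onplane(*ray(S,a[2]),y,y@piv);d=X2-X1;print('slope',np.arctan2(d[2],-d@x),np.linalg.norm(d))
b=blob(T['pixels'],[198,136,218,182],172,8,90,40);print(b)
for p in b[:3]:
    X=onplane(*ray(T,p),y,y@piv);d=X-piv;print('top',X,'along',-d@x,'up',d[2])
print('tri',tri(ray(S,a[2]),ray(T,b[1] if b[1][1]>b[2][1] else b[2])))
im=np.hstack([cv2.resize(S['pixels'][135:215,185:275],None,fx=4.4,fy=4.4,interpolation=2),cv2.resize(T['pixels'][130:210,180:270],None,fx=4.4,fy=4.4,interpolation=2)])
cv2.imwrite('pics/crop.png',im[:,:,::-1]);print(im.shape)
E
python3 m2.py
```

```text
hinge [0.6804 0.065  0.13  ] piv [0.6909 0.2006 0.134 ]
side [0.6486 0.2039 0.1554] along 0.042372727093535074 up 0.021411914091571616 0.4678969454506736
side [0.6948 0.2003 0.1342] along -0.003944024686298451 up 0.0002181173540525272 3.0863456884603977
side [0.5902 0.2084 0.1822] along 0.10094377079215702 up 0.04823363202483133 0.4457521673421223
slope 0.4293047488895539 0.11535570765865935
(array([211.5556, 143.0556]), array([212.084 , 140.7867]), array([210.8765, 145.9712]), 18)
top [0.6932 0.2005 0.1285] along -0.0023337845619743973 up -0.005477294054899384
top [0.7037 0.1997 0.1244] along -0.01285333877678944 up -0.00960402597491894
top [0.6798 0.2015 0.1338] along 0.011057920089706161 up -0.00021218892778473997
tri (array([0.6349, 0.2117, 0.1745]), np.float64(0.06928009645045112))
(352, 792, 3)
```

View pics/crop.png

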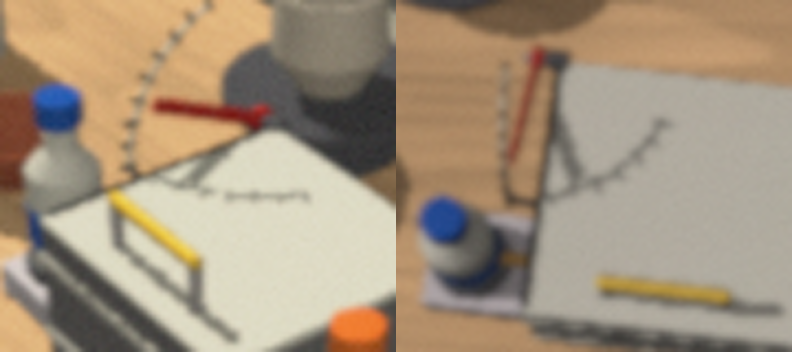

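Crop: side pointer pivot ≈(265,117), tip ≈(155,104); top pivot ≈(538,52), tip ≈(510,160); the cap is clear of the bar and pointer.

```bash
cat > m3.py <<'E'
from geo import *
from scipy.spatial.transform import Rotation as Ro
np.set_printoptions(precision=4,suppress=True)
S,_=load('side');T,_=load('top')
sp=lambda u,v:(u/4.4+185-.5,v/4.4+135-.5)
tp=lambda u,v:((u-396)/4.4+180-.5,v/4.4+130-.5)
tip=tri(ray(S,sp(156,104)),ray(T,tp(511,160)));pv=tri(ray(S,sp(262,116)),ray(T,tp(538,54)))
print(tip,pv)
d=tip[0]-pv[0];print(np.arctan2(d[2],np.hypot(*d[:2])),np.linalg.norm(d))
from plant import ctrl
s=ctrl.state();R=Ro.from_quat(np.roll(s['ee_rot'],-1)).as_matrix();print(R)
yaw=np.radians(-4.4);xb=np.array([np.cos(yaw),np.sin(yaw),0])
for sg in (1,-1):
    G=np.c_[[0,0,-1.],sg*xb,np.cross([0,0,-1.],sg*xb)]
    print(np.degrees(Ro.from_matrix(R.T@G).as_rotvec()))
print(R.T@(np.array([.5345,.2595,.23])-s['tcp_pos'])*1000)
E
python3 m3.py
```

```text
(array([0.5885, 0.2077, 0.1846]), np.float64(0.0013178907796661382)) (array([0.6936, 0.2   , 0.1366]), np.float64(0.004605428022496655))
0.42757863168186083 0.11574179460689273
[[-0.0005  0.2992  0.9542]
 [-0.0013  0.9542 -0.2992]
 [-1.     -0.0014 -0.0001]]
[76.9934  0.0505  0.0719]
[-103.0066   -0.0765    0.0537]
[   0.6779 -117.211   432.4241]
```

```bash
python3 -m creep '[{"dz":24,"dy":-6.5,"grip":0},{"dz":48,"dy":-13,"grip":0},{"dz":48,"dy":-13,"grip":0},{"dz":48,"dy":-13,"grip":0},{"dz":48,"dy":-13,"grip":0},{"dz":48,"dy":-13,"grip":0},{"dz":48,"dy":-13,"grip":0},{"dz":48,"dy":-13,"grip":0},{"dz":48,"dy":-13,"grip":0},{"dz":24,"dy":-6.5,"grip":0},{"grip":0},{"grip":0}]' 40; python3 look.py b wrist; python3 -c "
from plant import ctrl;print(ctrl.state()['joint_positions'])"
```

```text
0.1 [0.15694247 0.50070424 0.23054833] [ 0.69885895  0.10650684  0.69906982 -0.10748883] [-0.13448471  0.62415958 -0.04857955] 1.0000776703237797
[ 1.19667520e+00  5.26807800e-02  1.40145768e+00  3.30757425e-05
  1.68860339e+00 -7.02844123e-02]invalid input at $[0]: expected keys dx, dy, dz, rx, ry, rz, grip
```

View pics/b_wrist.png

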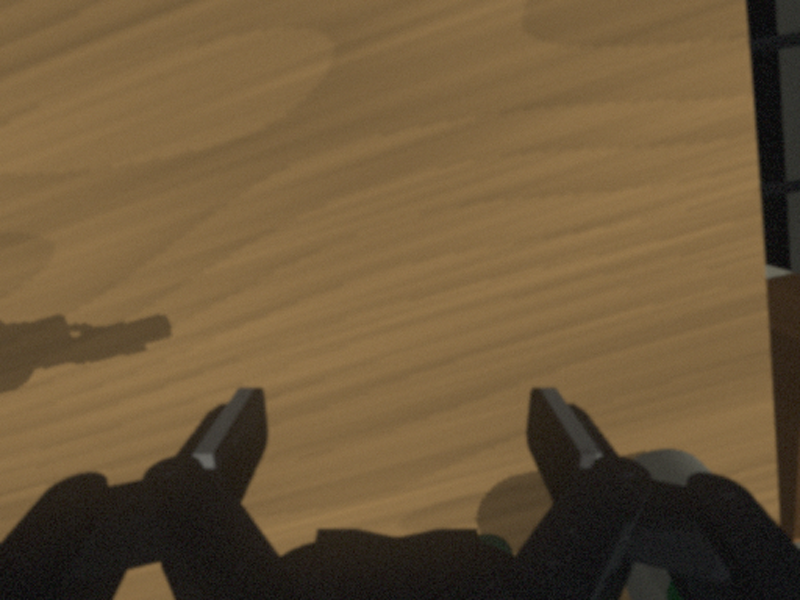

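The call was refused because every key is required, so the arm hasn't moved. The picture shows only the open fingers (245,390)/(545,390) over the bare table.

```bash
python3 -m creep '[{"dx":0,"dy":-6.5,"dz":24,"rx":0,"ry":0,"rz":0,"grip":0},{"dx":0,"dy":-13,"dz":48,"rx":0,"ry":0,"rz":0,"grip":0},{"dx":0,"dy":-13,"dz":48,"rx":0,"ry":0,"rz":0,"grip":0},{"dx":0,"dy":-13,"dz":48,"rx":0,"ry":0,"rz":0,"grip":0},{"dx":0,"dy":-13,"dz":48,"rx":0,"ry":0,"rz":0,"grip":0},{"dx":0,"dy":-13,"dz":48,"rx":0,"ry":0,"rz":0,"grip":0},{"dx":0,"dy":-13,"dz":48,"rx":0,"ry":0,"rz":0,"grip":0},{"dx":0,"dy":-13,"dz":48,"rx":0,"ry":0,"rz":0,"grip":0},{"dx":0,"dy":-13,"dz":48,"rx":0,"ry":0,"rz":0,"grip":0},{"dx":0,"dy":-6.5,"dz":24,"rx":0,"ry":0,"rz":0,"grip":0},{"dx":0,"dy":0,"dz":0,"rx":0,"ry":0,"rz":0,"grip":0},{"dx":0,"dy":0,"dz":0,"rx":0,"ry":0,"rz":0,"grip":0}]' 40; python3 look.py b2 wrist side; python3 -c "
from plant import ctrl;print(ctrl.state()['joint_positions'])
import cv2,numpy as np
cv2.imwrite('pics/b2.png',np.hstack([cv2.resize(cv2.imread('pics/b2_wrist.png'),(400,300)),cv2.imread('pics/b2_side.png')[130:430,180:580]]))"
```

```text
clock: 1.65
tcp_pos: [0.5337, 0.2605, 0.231]
ee_rot: [0.699, 0.107, 0.699, -0.107]
force: [0.5, -0.6, -0.1]
gripper_width: 0.001
1.65 [0.53368436 0.26054425 0.23104328] [ 0.69872511  0.1068379   0.6992496  -0.1068592 ] [ 0.47046188 -0.62145648 -0.13138976] 0.0008273127829509026
[ 3.92515369e-01  2.47803998e-01  1.18456278e+00  2.80621279e-04
  1.70919536e+00 -8.75754879e-01]
```

View pics/b2.png

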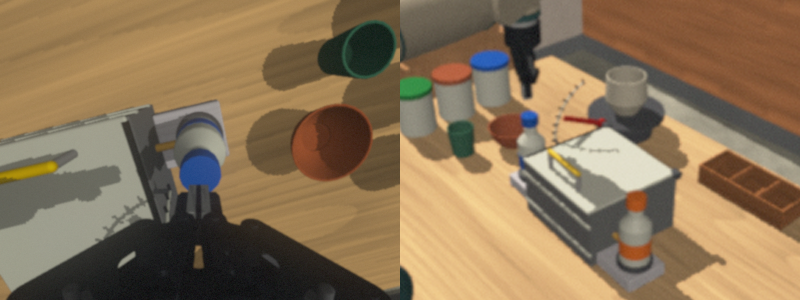

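Run:
```python
from geo import *
W,s=load('wrist');im=W['pixels']
m=mask(im,105,125,120,50);n,l,st,ce=cv2.connectedComponentsWithStats(m);i=1+np.argmax(st[1:,4]);print(st[i])
cs=cv2.findContours((l==i).astype(np.uint8),0,1)[0];P=np.array([onz(W,p[0],.190,s) for p in max(cs,key=len)])
(c,r)=cv2.minEnclosingCircle(P[:,:2].astype(np.float32));print(c,r,s['tcp_pos'])
a=blob(im,[0,150,90,260],20,32,130,90);print(a,[onz(W,p,.178,s) for p in a[:3]])
```

```text
[ 231  193   51   52 1895]
(0.5346758961677551, 0.262626051902771) 0.020126599818468094 [0.53368436 0.26054425 0.23104328]
(array([ 35.8250444 , 219.51953819]), array([ 73.23709568, 211.0469311 ]), array([ -1.58704799, 227.99215458]), 1126) [array([0.4903135 , 0.10511183, 0.178     ]), array([0.49265124, 0.13521001, 0.178     ]), array([0.48789037, 0.07407656, 0.178     ])]
```

Centred to within 2 mm. Press.

```bash
python3 -m creep '[{"dx":19,"dy":1,"dz":0,"rx":0,"ry":0,"rz":0,"grip":0},{"dx":19,"dy":0,"dz":0,"rx":0,"ry":0,"rz":0,"grip":0},{"dx":4,"dy":0,"dz":0,"rx":0,"ry":0,"rz":0,"grip":0},{"dx":4,"dy":0,"dz":0,"rx":0,"ry":0,"rz":0,"grip":0},{"dx":3,"dy":0,"dz":0,"rx":0,"ry":0,"rz":0,"grip":0},{"dx":0,"dy":0,"dz":0,"rx":0,"ry":0,"rz":0,"grip":0},{"dx":0,"dy":0,"dz":0,"rx":0,"ry":0,"rz":0,"grip":0}]'
```

```text
clock: 2.62
tcp_pos: [0.5344, 0.2612, 0.1833]
ee_rot: [0.699, 0.107, 0.699, -0.107]
force: [-5.5, -0.9, 5.3]
gripper_width: 0.002
```

```bash
python3 -m creep '[{"dx":2,"dy":0,"dz":0,"rx":0,"ry":0,"rz":0,"grip":0},{"dx":1.5,"dy":0,"dz":0,"rx":0,"ry":0,"rz":0,"grip":0},{"dx":0,"dy":0,"dz":0,"rx":0,"ry":0,"rz":0,"grip":0},{"dx":0,"dy":0,"dz":0,"rx":0,"ry":0,"rz":0,"grip":0}]'
```

```text
clock: 3.12
tcp_pos: [0.5346, 0.2612, 0.1819]
ee_rot: [0.7, 0.107, 0.698, -0.106]
force: [-8.3, -2.7, 13.9]
gripper_width: -0.0
```

```bash
python3 -m creep '[{"dx":-20,"dy":0,"dz":0,"rx":0,"ry":0,"rz":0,"grip":0},{"dx":-25,"dy":0,"dz":0,"rx":0,"ry":0,"rz":0,"grip":0},{"dx":-25,"dy":0,"dz":0,"rx":0,"ry":0,"rz":0,"grip":0},{"dx":-10,"dy":0,"dz":0,"rx":0,"ry":0,"rz":0,"grip":0},{"dx":0,"dy":-31,"dz":2,"rx":0,"ry":0,"rz":0,"grip":0},{"dx":0,"dy":-31,"dz":2,"rx":0,"ry":0,"rz":0,"grip":0},{"dx":0,"dy":-31,"dz":2,"rx":0,"ry":0,"rz":0,"grip":100},{"dx":0,"dy":-31,"dz":1,"rx":0,"ry":0,"rz":0,"grip":100},{"dx":0,"dy":-31,"dz":1,"rx":0,"ry":0,"rz":0,"grip":100},{"dx":0,"dy":-31,"dz":1,"rx":0,"ry":0,"rz":0,"grip":100},{"dx":0,"dy":0,"dz":0,"rx":10,"ry":0,"rz":0,"grip":100},{"dx":0,"dy":0,"dz":0,"rx":10,"ry":0,"rz":0,"grip":100},{"dx":0,"dy":0,"dz":0,"rx":10,"ry":0,"rz":0,"grip":100},{"dx":0,"dy":0,"dz":0,"rx":10,"ry":0,"rz":0,"grip":100},{"dx":0,"dy":0,"dz":0,"rx":10,"ry":0,"rz":0,"grip":100},{"dx":0,"dy":0,"dz":0,"rx":10,"ry":0,"rz":0,"grip":100},{"dx":0,"dy":0,"dz":0,"rx":10,"ry":0,"rz":0,"grip":100},{"dx":0,"dy":0,"dz":0,"rx":7,"ry":0,"rz":0,"grip":100},{"dx":0,"dy":0,"dz":0,"rx":0,"ry":0,"rz":0,"grip":100},{"dx":0,"dy":0,"dz":0,"rx":0,"ry":0,"rz":0,"grip":100}]'; python3 look.py c wrist side
cat > m4.py <<'E'
from geo import *
from scipy.spatial.transform import Rotation as Ro
np.set_printoptions(precision=4,suppress=True)
W,s=load('wrist');im=W['pixels']
a=blob(im,[0,0,512,384],20,32,130,90);e=[onz(W,p,.178,s) for p in a[:3]];print(a,e)
d=e[2]-e[1];print('len',np.linalg.norm(d),'dir deg',np.degrees(np.arctan2(d[0],d[1])))
R=Ro.from_quat(np.roll(s['ee_rot'],-1)).as_matrix();print(R, R.T@((e[1]+e[2])/2-s['tcp_pos'])*1000, s['joint_positions'])
cv2.imwrite('pics/c.png',np.hstack([cv2.resize(cv2.imread('pics/c_wrist.png'),(400,300)),cv2.imread('pics/c_side.png')[130:430,180:580]]))
E
python3 m4.py
```

```text
clock: 5.62
tcp_pos: [0.4875, 0.0808, 0.2584]
ee_rot: [-0.481, -0.518, -0.481, 0.518]
force: [0.1, -0.3, 0.5]
gripper_width: 0.998
5.625 [0.48745832 0.0808118  0.25842331] [-0.48092279 -0.51818768 -0.48108204  0.51841573] [ 0.13238616 -0.34708551  0.48880838] 0.9983494345663645
(array([252.9695, 199.4027]), array([253.1359, 135.9925]), array([252.7974, 264.9995]), 1639) [array([0.4884, 0.0834, 0.178 ]), array([0.4923, 0.1342, 0.178 ]), array([0.4837, 0.0226, 0.178 ])]
len 0.11195807146791775 dir deg -175.56068890668132
[[-0.0004  0.9972 -0.0745]
 [-0.0001 -0.0745 -0.9972]
 [-1.     -0.0004  0.0001]] [80.4232  0.7401  2.347 ] [ 0.0895 -0.0404  1.4401 -0.      1.7422  0.1642]
```

View pics/c.png

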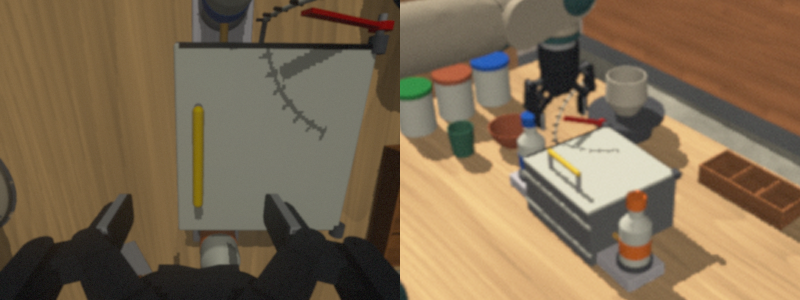

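Jaws are square over the bar and centred within 1–2 mm. The picture has the bar at (197,105)–(197,207) and the flap shut. Descend and grip.

```bash
python3 -m creep '[{"dx":20,"dy":0.7,"dz":1,"rx":0,"ry":0,"rz":0,"grip":100},{"dx":25,"dy":0,"dz":1,"rx":0,"ry":0,"rz":0,"grip":100},{"dx":25,"dy":0,"dz":0,"rx":0,"ry":0,"rz":0,"grip":100},{"dx":20,"dy":0,"dz":0,"rx":0,"ry":0,"rz":0,"grip":100},{"dx":9,"dy":0,"dz":0,"rx":0,"ry":0,"rz":0,"grip":100},{"dx":0,"dy":0,"dz":0,"rx":0,"ry":0,"rz":0,"grip":10},{"dx":0,"dy":0,"dz":0,"rx":0,"ry":0,"rz":0,"grip":0},{"dx":0,"dy":0,"dz":0,"rx":0,"ry":0,"rz":0,"grip":0},{"dx":0,"dy":0,"dz":0,"rx":0,"ry":0,"rz":0,"grip":0},{"dx":0,"dy":0,"dz":0,"rx":0,"ry":0,"rz":0,"grip":0},{"dx":0,"dy":0,"dz":0,"rx":0,"ry":0,"rz":0,"grip":0},{"dx":0,"dy":0,"dz":0,"rx":0,"ry":0,"rz":0,"grip":0}]' 40
python3 - <<'E'
import numpy as np
b=np.array([-195,48.])
p=b
for q in np.arange(.05,.5001,.05).tolist()+[.44,.45]:
    c,s=np.cos(q),np.sin(q);n=np.array([b[0]*c+b[1]*s,-b[0]*s+b[1]*c]);print(round(q,3),n-b)
E
```

```text
clock: 7.22
tcp_pos: [0.4867, 0.079, 0.1603]
ee_rot: [-0.48, -0.518, -0.481, 0.52]
force: [-10.1, 0.3, 6.1]
gripper_width: 0.12
0.05 [2.64269935 9.68595051]
0.1 [ 5.76619177 19.22771618]
0.15 [ 9.36267016 28.60144757]
0.2 [13.4231452  37.78371524]
0.25 [17.93746781 46.7515683 ]
0.3 [22.89435454 55.48259178]
0.35 [28.28141575 63.95496267]
0.4 [34.0851866  72.14750446]
0.45 [40.29116068 80.03974006]
0.5 [46.88382628 87.611943  ]
0.44 [39.01852    78.48627552]
0.45 [40.29116068 80.03974006]
```

```bash
python3 -m creep '[{"dx":-5,"dy":1,"dz":0,"rx":0,"ry":0,"rz":0,"grip":0},{"dx":-9.5,"dy":3.2,"dz":0,"rx":0,"ry":0,"rz":0,"grip":0},{"dx":-9.4,"dy":3.4,"dz":0,"rx":0,"ry":0,"rz":0,"grip":0},{"dx":-9.3,"dy":3.8,"dz":0,"rx":0,"ry":0,"rz":0,"grip":0},{"dx":-9,"dy":4.3,"dz":0,"rx":0,"ry":0,"rz":0,"grip":0},{"dx":-8.8,"dy":4.7,"dz":0,"rx":0,"ry":0,"rz":0,"grip":0},{"dx":-8.6,"dy":5.2,"dz":0,"rx":0,"ry":0,"rz":0,"grip":0},{"dx":-8.3,"dy":5.6,"dz":0,"rx":0,"ry":0,"rz":0,"grip":0},{"dx":-4.2,"dy":3,"dz":0,"rx":0,"ry":0,"rz":0,"grip":0},{"dx":0,"dy":0,"dz":0,"rx":0,"ry":0,"rz":0,"grip":0},{"dx":0,"dy":0,"dz":0,"rx":0,"ry":0,"rz":0,"grip":0}]' 
python3 look.py d side top wrist
python3 - <<'E'
import cv2,numpy as np
s=cv2.imread('pics/d_side.png');t=cv2.imread('pics/d_top.png');w=cv2.imread('pics/d_wrist.png')
cv2.imwrite('pics/d.png',np.vstack([np.hstack([cv2.resize(s[180:380,270:470],(400,400),interpolation=2),cv2.resize(t[190:340,270:420],(400,400),interpolation=2)])]))
E
```

```text
clock: 8.6
tcp_pos: [0.5194, 0.0764, 0.2326]
ee_rot: [-0.479, -0.517, -0.482, 0.521]
force: [-18.0, -0.0, 7.7]
gripper_width: 0.121
8.6 [0.51938279 0.07643104 0.23264029] [-0.47876126 -0.51681668 -0.48235688  0.52059583] [-17.97671732  -0.02949418   7.72991309] 0.12107060192715734
```

View pics/d.png

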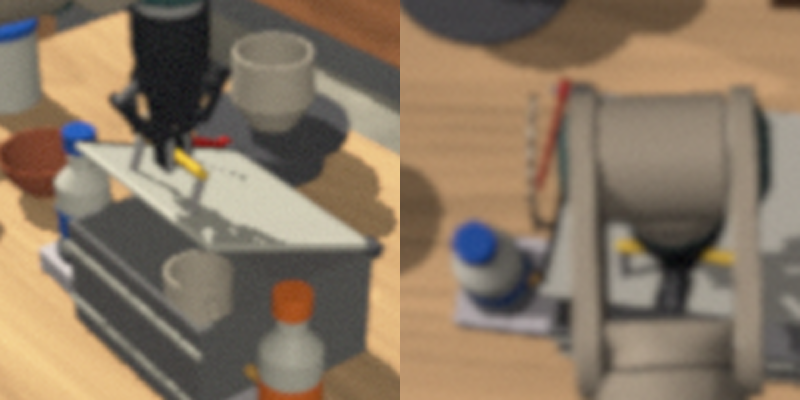

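View pics/d_wrist.png

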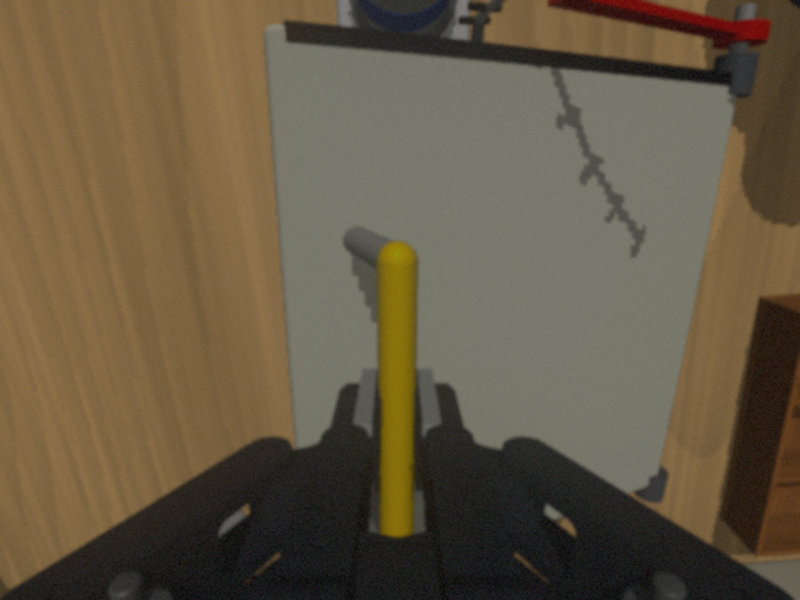

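Side crop: flap is raised and held by the bar (188,165), and the mug is undisturbed. Wrist: black stripe (285,30)–(735,78), red pointer (555,0)–(765,30). Both lines can be measured on their known vertical planes.

```bash
cat > m5.py <<'E'
from geo import *
np.set_printoptions(precision=4,suppress=True)
yaw=np.radians(-4.35);x=np.array([np.cos(yaw),np.sin(yaw),0]);y=np.array([-x[1],x[0],0])
h=np.array([.487,.079,0])+.195*x;h[2]=.13
def ang(c,s,P,off):
    vx,vy,x0,y0=cv2.fitLine(np.float32(P),cv2.DIST_HUBER,0,.01,.01).ravel()
    t=(P-[x0,y0])@[vx,vy];e=[onplane(*ray(c,np.array([x0,y0])+k*np.array([vx,vy]),s),y,y@h+off) for k in (t.min(),t.max())]
    d=e[1]-e[0];d=d if d@x<0 else -d;return np.arctan2(d[2],-d@x),np.linalg.norm(d),[((q-h)@-x,q[2]) for q in e]
W,s=load('wrist');im=W['pixels']
m=mask(im,172,6,130,60);m[:, 455:]=0;m[40:]=0;ys,xs=np.nonzero(m);P=np.c_[xs,ys].astype(float)
print('ptr wrist',len(P),ang(W,s,P,.136))
g=im.max(2);m=(g<60);m[:8]=0;m[60:]=0;m[:,:190]=0;m[:,450:]=0
n,l,st,ce=cv2.connectedComponentsWithStats(m.astype(np.uint8));i=1+np.argmax(st[1:,4]);print(st[i])
ys,xs=np.nonzero(l==i)
U=np.unique(xs);P=np.array([(u,np.median(ys[xs==u])) for u in U]);P=P[5:-5]
for o in (.112,.118):print('stripe wrist',ang(W,s,P,o))
b=np.array([(u,ys[xs==u].max()) for u in U])[5:-5].astype(float);print('lower edge',ang(W,s,b,.108),ang(W,s,b,.112))
p=h-np.array(s['tcp_pos']);r=np.array([-(p@x),s['tcp_pos'][2]+.019-.13])
print('flap from tcp',np.arctan2(r[1],-r[0])-np.arctan2(48,195),np.linalg.norm(r),np.hypot(.195,.048))
S,_=load('side')
a,_=pickle.load(open('ptr.pkl','rb'))
for off in (.134,.136,.138): print('ptr side',ang(S,None,np.array([a[0],a[1],a[2]]),off)[:2])
E
python3 m5.py
```

```text
ptr wrist 545 (np.float64(0.38664682879543777), np.float64(0.08578256900465639), [(np.float64(0.10542760684950285), np.float64(0.1867354296367454)), (np.float64(0.02597761906996404), np.float64(0.1543881177411679))])
[ 190    8  260   45 3575]
stripe wrist (np.float64(0.4313257112410427), np.float64(0.16199321813668643), [(np.float64(0.1857639175056439), np.float64(0.23768967262657337)), (np.float64(0.03860728550900715), np.float64(0.1699642831357295))])
stripe wrist (np.float64(0.43132571124104285), np.float64(0.1901924829037141), [(np.float64(0.1902270929152694), np.float64(0.21368479645182115)), (np.float64(0.01745390193160287), np.float64(0.13416998631936172))])
lower edge (np.float64(0.3926457581251348), np.float64(0.14978540404382826), [(np.float64(0.18528465197462038), np.float64(0.24188263297622017)), (np.float64(0.04689792657816624), np.float64(0.18456961963178614))]) (np.float64(0.3926457581251348), np.float64(0.16945031957328646), [(np.float64(0.1885878195070184), np.float64(0.22432884150294843)), (np.float64(0.032032679886950625), np.float64(0.15949135958060662))])
flap from tcp 0.4011743877805927 0.20299678574166613 0.20082081565415474
ptr side (np.float64(0.4295935469688871), np.float64(0.11514374060420168))
ptr side (np.float64(0.42959354696888635), np.float64(0.11535630185367378))
ptr side (np.float64(0.42959354696888685), np.float64(0.11556886310314608))
```

```bash
cat >> m5.py <<'E'
print('--- c view')
im=cv2.resize(cv2.imread('pics/c_wrist.png'),(512,384),interpolation=cv2.INTER_AREA)[:,:,::-1].copy()
s2=dict(tcp_pos=np.array([0.48745832,0.0808118,0.25842331]),ee_rot=np.array([-0.48092279,-0.51818768,-0.48108204,0.51841573]))
m=mask(im,172,6,130,60);m[60:]=0;m[:,:370]=0;ys,xs=np.nonzero(m);print(xs.min(),xs.max())
U=np.arange(xs.min()+3,xs.max()-28);P=np.array([(u,np.mean(ys[xs==u])) for u in U if (xs==u).any()]);print(P[::12])
for o in (.132,.136):print(ang(W,s2,P,o))
E
python3 m5.py | sed -n '/---/,$p'
```

```text
--- c view
386 504
[[389.   16. ]
 [401.   13.5]
 [413.   15.5]
 [425.   18. ]
 [437.   21. ]
 [449.   23.5]
 [461.   26. ]
 [473.   28.5]]
(np.float64(0.4502481203409765), np.float64(0.08869970844284458), [(np.float64(0.112629851613463), np.float64(0.20651406935950695)), (np.float64(0.03277003143430171), np.float64(0.16791293726733048))])
(np.float64(0.4502481203409767), np.float64(0.09544843193447963), [(np.float64(0.10648300707371679), np.float64(0.19168513494866427)), (np.float64(0.020547046916844742), np.float64(0.15014703303406673))])
```

Pointer is about 0.43–0.45 and the flap about 0.40. Raise it a little (~0.045 rad), easing the push along x.

```bash
python3 -m creep '[{"dx":-2.5,"dy":1,"dz":0,"rx":0,"ry":0,"rz":0,"grip":0},{"dx":-2.5,"dy":1.5,"dz":0,"rx":0,"ry":0,"rz":0,"grip":0},{"dx":-2,"dy":1.5,"dz":0,"rx":0,"ry":0,"rz":0,"grip":0},{"dx":0,"dy":0,"dz":0,"rx":0,"ry":0,"rz":0,"grip":0},{"dx":0,"dy":0,"dz":0,"rx":0,"ry":0,"rz":0,"grip":0},{"dx":0,"dy":0,"dz":0,"rx":0,"ry":0,"rz":0,"grip":0},{"dx":0,"dy":0,"dz":0,"rx":0,"ry":0,"rz":0,"grip":0}]'
python3 look.py e wrist side; python3 m5.py | grep -v ptr
python3 - <<'E'
import cv2
s=cv2.imread('pics/e_side.png');cv2.imwrite('pics/e.png',cv2.resize(s[180:380,230:480],(750,600),interpolation=2))
from plant import ctrl;import numpy as np;print(np.abs(ctrl.state()['qvel']).max())
E
```

```text
clock: 9.62
tcp_pos: [0.5241, 0.0761, 0.2392]
ee_rot: [-0.479, -0.517, -0.482, 0.52]
force: [-13.5, 0.2, 4.7]
gripper_width: 0.122
9.625 [0.52411063 0.07606889 0.23915251] [-0.47914498 -0.51730061 -0.48190752  0.52017815] [-13.45900948   0.21518525   4.66009797] 0.12159076485874637
[ 190    8  260   47 3599]
stripe wrist (np.float64(0.4763439585560153), np.float64(0.17230299377968814), [(np.float64(0.18064839569237673), np.float64(0.24564948615003135)), (np.float64(0.02752664074759134), np.float64(0.16664284194796228))])
stripe wrist (np.float64(0.47634395855601536), np.float64(0.20227815561559284), [(np.float64(0.18500259462283597), np.float64(0.2219093811494412)), (np.float64(0.005242594547287462), np.float64(0.12915812987979636))])
lower edge (np.float64(0.43111618036577554), np.float64(0.15842825455849766), [(np.float64(0.1804618411635089), np.float64(0.24872412832184979)), (np.float64(0.03652979082209405), np.float64(0.1825193193804401))]) (np.float64(0.43111618036577526), np.float64(0.17921312202993936), [(np.float64(0.1837209959975055), np.float64(0.23122439087089838)), (np.float64(0.020905896041133434), np.float64(0.15633389525286615))])
flap from tcp 0.44081280640621795 0.2032625975747111 0.20082081565415474
--- c view
386 504
[[389.   16. ]
 [401.   13.5]
 [413.   15.5]
 [425.   18. ]
 [437.   21. ]
 [449.   23.5]
 [461.   26. ]
 [473.   28.5]]
(np.float64(0.4502444107804865), np.float64(0.08869826930504976), [(np.float64(0.11262999223541707), np.float64(0.2065138513038183)), (np.float64(0.03277132457799417), np.float64(0.16791364174878595))])
(np.float64(0.45024441078048666), np.float64(0.09544691837710462), [(np.float64(0.10648317974233255), np.float64(0.19168498918027807)), (np.float64(0.02054842821535527), np.float64(0.15014786472898334))])
0.0035307777330029046
```

View pics/e.png

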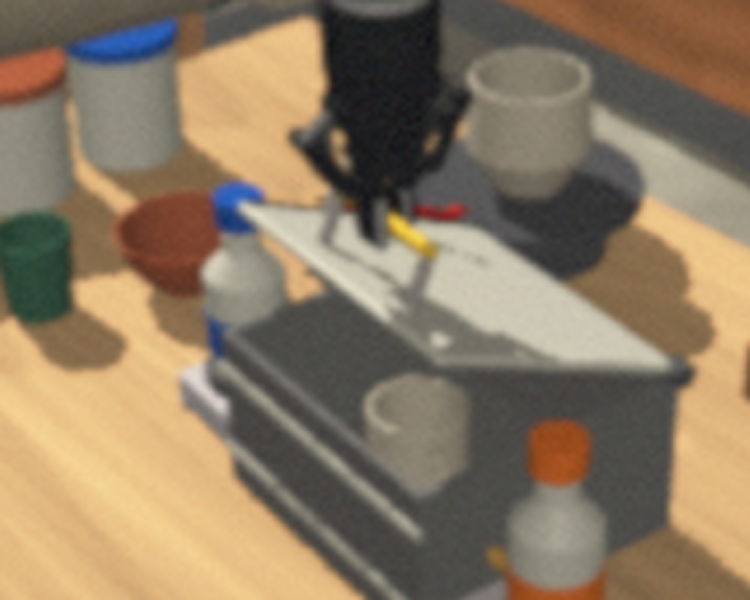

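The picture shows the flap held by its bar (410,235), with its far edge running parallel to the red pointer behind it (350–465, 210). Mug, bottles and the visible bystanders are in place, and the arm is at rest. I'm handing in.

```bash
python3 -c "
from plant import ctrl;ctrl.close_job();s=ctrl.state();print(s['clock'],s['tcp_pos'],s['force'])"
```

```text
the job is handed in; nothing more can be done
the job is handed in; nothing more can be done
```

I handed the job in at about 9.6 s, with the arm at rest and still holding the flap open by its yellow bar. The hand-in gives no verdict.

- **Blue cap:** I pressed it with the shut fingers while the flap was closed. The tool stopped at z = 0.182 m with 13.9 N, so it was at the bottom of its travel. I then lifted clear, and later pictures show the cap up.
- **Flap and pointer:** The flap is at about 0.44 rad from the tool position. The wrist picture gave 0.43 from one edge of the black stripe and 0.476 from its centreline. The pointer measured 0.43 from two fixed-camera estimates and 0.45 from an early wrist view. The mismatch should be about 0.01–0.05 rad, against the 0.09 allowed.
- **Other things:** In the last side picture the mug, both bottles, the green cup and the bowl look untouched. I did not measure them, and the jar, trim tool, bat and stamp were out of that view, though the arm never went near them.

**Checks that disagreed:**
- One wrist fit put the pointer at 0.387. I dropped it because the tip was cut off by the edge of the picture.
- A sideways force of about 13 N, and less than 5 N upwards, remained on the gripper from a slight arc mismatch. That is well below the limits.
- My first move command was refused for missing keys. Nothing moved, and I reissued it in full.

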